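Open the hob's downdraught vent and set the extractor dial to its fifth click

TASK

Get the hob's downdraught extractor ready for cooking: press the flush steel vent cover down at its long edge nearer the cooking zones so that the other edge tips up and stays up, then grip the raised edge, lift the cover out, and lower it into the plastic tray, letting go only once it has touched down there. Then set the extractor's dial, the larger knob in front of the vent, to five clicks clockwise from its off stop, counting whatever clicks it is already turned up. Leave the two smaller cooking-zone knobs and the saucepan as they are.

Things in the scene. Friction and masses are not known exactly. Their poses are not given: they have to be found in the camera images.
- ledge: Fixed granite ledge, 560 (its x) by 480 (its y) by 66 mm high; origin on the work surface under the vent cover's middle, x from dial to vent, y left. Flush in its top: a narrow black glass extractor module (y -75 to 75 mm) with vent cover at (0,0), dial at (-160,0), flat louvre beyond x 110; an induction module (y 79 to 367) with two smaller knobs at (-160,153) and (-160,293).
- press_point (a point): Point on the shut cover's top, 12 mm in from its long +y edge (ledge y = 38 mm), at a round dark finger mark. Pressed down 28 mm here by a closed gripper (few N), the cover rocks over the bar past its balance (about 40 deg) and drops on to lean 65 to 70 deg from flat, this edge on the recess floor, the other 35 to 40 mm above the glass, leaning away from the cooking zones.
- vent_centre (a point): Fixed point mid-recess, level with the glass (z 66 mm), axes as the ledge's. The recess spans x -92 to 92, y -52 to 54 mm, floor 58 mm deep. The cover lies on an 8 mm steel bar along x at y = 5 (its top 12 mm deep) and a shelf at y -52 to -44. On the +y side of the bar it is hollow, but for a sloping wall from 34 mm deep at y 54 down to the floor at y 33.
- vent_cover: Loose flat steel plate 180 (its x) by 100 (its y) by 12 mm (z), weight 0.25 to 0.5 kg; origin at the centre of its underside, z is out of its top face. At the start it lies flush in the recess with its axes as the ledge's, with 2 to 4 mm gaps all round; the edge to press is its +y edge.
- tray: Open plastic tray, loose, 280 (its x) by 200 (its y) by 45 mm high, walls and floor 5 mm thick, standing on the work surface to the right of the ledge; origin at the centre of its underside, z up. The cover fits in it flat or leaning on a wall.
- fan_dial (a joint): Extractor dial: 0 at the off stop, grows clockwise seen from above to 3.77 rad at the other stop. A sprung click every 0.419 rad (24 deg): off and nine steps; about 0.12 N m turns it on a click and it settles in the nearest when let go. One engraved tick per click; the long tick, towards the vent, is off. It starts at off or one of the first two steps.
- dial_grip (a point): Centre of the dial's grip bar, on its vertical turning axis, 24 mm above the glass. The dial is a steel skirt 70 mm across and 9 mm high with an upright bar 66 long, 16 wide, its top 39 mm above the glass. Its axes turn with the dial: x runs along the bar towards the pointer end, y across it.
- dial_pointer (a point): Pointer end of the dial's bar, at its top: 33 mm from the axis, 39 mm above the glass; a dark line on the bar runs to it.
- zone_knob_near_tip (a point): Pointer end of the smaller knob (58 mm skirt, same height) for a cooking zone, the one nearer the vent; not to be turned.
- zone_knob_far_tip (a point): Pointer end of the other smaller cooking-zone knob; not to be turned.
- saucepan: Steel saucepan with lid on the front cooking zone, 168 mm across, 118 mm high over the lid's knob, black handle 155 mm long along its +y; origin at the centre of its base.

How it is judged (in metres and radians):
On the way, in this order (a step that is already met when the one before it is completed fails the run):
1. the vent cover stands tipped up in its recess (angle between vent_cover's own z axis and vertical above 0.7 rad and distance between vent_cover and vent_centre below 0.06 m), for 0.2 s.
2. the cover touches down in the tray while still gripped (contact force between vent_cover and tray above 0.3 N and contact force between vent_cover and the fingers above 0.3 N), for 0.04 s.
3. the extractor dial stands at its fifth click (value of joint fan_dial between 1.944 and 2.244 rad), for 0.2 s.
At the end, for the whole second after the job is handed in: The vent cover rests in the tray, flat or leaning on a wall, at rest and carried by it, its centre within 140 mm along and 105 mm across of the tray's centre and under 75 mm above its underside; the extractor dial rests in its fifth click from off (2.094 rad, within 0.15) (all of step 3 and x of vent_cover in the frame of tray between -0.14 and 0.14 m and y of vent_cover in the frame of tray between -0.105 and 0.105 m and z of vent_cover in the frame of tray below 0.075 m and contact force between vent_cover and tray above 0.5 N and linear speed of vent_cover below 0.02 m/s); the robot touches nothing.
It fails at once if a cooking-zone knob is turned (tip moved more than 12 mm) (distance of any of zone_knob_near_tip, zone_knob_far_tip from where it was at the start of the episode above 0.012 m).
It fails at once if the saucepan is shifted more than 40 mm (distance of saucepan from where it was at the start of the episode above 0.04 m).
It also fails if it takes over 72 s, if anything falls off the work surface, if the arm or the gripper's body presses on something with over 40 N, if the wrist force passes 120 N, or if a joint passes its speed limit or range.

ROBOT

A 6-joint arm with a two-finger parallel gripper is mounted at the origin on the work surface. World frame = base frame: x ahead of the robot, y to its left, z up, the work surface at z = 0. Lengths are in mm, angles in rad, forces in N, time in s.
With the tool pointing down it reaches from about 375 to 975 mm from the base axis. Payload 3.8 kg.
Tool frame: the origin (TCP) lies where the fingers leave the gripper's body, on its centre line; the fingertips stand 73 mm ahead of it and the grasp point (between the pads) lies 54 mm ahead of it; z points along the fingers, y is the line along which they close (so a half turn about z gives the same grasp; the last joint's range is limited). The gripper opens to 85 mm and grips with 20 to 120 N. Pads are 22 mm wide; open, the fingers measure 114 mm over their backs; the gripper's body (76 mm by 85 mm) begins 54 mm behind the grasp point. The pads swing forward as they close: fully open they stand 13 mm farther back than shut.
Start: joints at [-1.239, 0.264, 1.604, -0, 1.274, -0.037], TCP at [243.33, -629.611, 303.88] pointing down, gripper open.
Joint ranges: [-2.63, 2.63], [-0.94, 2.18], [0.31, 2.57], [-1.31, 4.45], [0, 2.66], [-2.55, 2.55]. Speed limits (rad/s): [2.57, 2.57, 3.14, 3.14, 3.14, 3.14].

INTERFACE

Orientations are given as a rotation vector (axis times angle).
In Python, from workcell import sense, capture, finish_job, trace gives the robot as it stands.
- The arm moves only by the tool drive_tool, never from a script. Its argument "commands" is a list of rows, each an object with "delta_pos": the shift along the tool's x, y, z in mm, a list of three; "rot": the turn, a rotation vector about the tool's x, y, z in rad, a list of three. A call has 1 to 5 rows; each row is the pose to reach, as a shift and turn from the pose commanded when the call began, along the tool's axes at that moment; what a row does not reach only later rows make up. A row lasts 1/10 s, in which the tool goes at most 50 mm and 8.59 degrees, less where a joint would pass 70% of its speed; a pose out of reach is approached as far as the arm can. A call with a gripper value outside its range is refused whole. "fingers" is the finger opening in mm, from 0 to 85.4, set as the call begins (left out, the last holds). The fingers move at their own pace and stop on an object; "grip_force" is the grip in N (left out, the last holds). Time passes only in rows, so rows that repeat a pose let the fingers close. It gives the time, the measured TCP pose, the force, the opening and the grip force at its end, in the units of the state.
- sense(): the state, without advancing time (a new reading comes with each control period).
- capture(name): name is "scene" or "top" or "wrist"; returns a dict with "img" (420x560x3 uint8, blue, green, red), "camera_matrix" (3x3 intrinsics, pixels), "D" ([k1, k2, p1, p2, k3] as OpenCV has them; the pictures are not rectified), "rvec" (rotation vector, rad) and "tvec" (3), from world to camera coordinates, as OpenCV has them; the wrist camera has in their place "mount" (4x4, takes a point from camera to tool coordinates, whose origin is the TCP and whose axes are the flange's). Camera axes: x right, y down, z forward; pixel columns grow to the right and rows downward; lengths in mm; the calibration is good to about 2 mm. A picture is of the moment at which its call begins: read the wrist's pose just before it. There is no depth.
- finish_job(): hands the job in; it is judged then, once.
Trained networks look in a picture, given as the dict that the camera call returned (one of the last four; its "shot" number tells which), for a name from the list of things; names that differ only in an ending like _2 or _b are one class to them, and where a whole thing is asked for, a point or a joint stands for the part that bears it (a point fixed in the world has none). Each returns a list of dicts, best first, with "p" (0 to 1); they miss things now and then, are a little off and sometimes report something else, mostly with a low value. They report only what shows in the picture. A call takes as long as a camera call.
- trace(picture, name): "region" (420x560 bool, what is visible of it) and "location" ([column, row] in pixels, amid what is visible of it).
The state is a dict: "clock": time; "q": joint angles; "joint_velocities": joint speeds; "tau": joint torques, N m; "eef_pos": TCP position; "orientation": TCP orientation; "contact_force": force on the tool from outside, world axes, zero at the start; "torque": the same for the moment, N m; "opening": finger opening in mm; "grasp_force": force on a finger pad.
Only numpy, scipy, OpenCV 4.12 (cv2) and the standard library are available. Lean on these libraries where they do the work, as an engineer would, in place of code of your own. Each camera call takes 0.05 s, during which the arm holds its last target. There are 200 camera calls.

## Working session

There is one attempt and no reset: what is moved stays moved. The work goes in short steps, Python scripts to look and compute and a tool call to move; the robot and the scene stay as the last step left them, time stands still between calls to the robot, and variables do not carry over. Pictures are saved under pics/ and viewed, at most 10 in all, crops included, and the job is handed in when it is done.

Besides the shell and the picture viewer there is one more tool, called after "Request:" as a command line: name --argument value ..., lists and objects as JSON in quotes. drive_tool: Moves the arm, as the interface text tells. Its arguments: {"type":"object","properties":{"commands":{"type":"array"},"fingers":{"type":"number"},"grip_force":{"type":"number"}},"required":["commands"]}

```bash
mkdir -p pics; ls; cat > h.py <<'E'
import numpy as np,cv2
from workcell import sense,capture,finish_job,trace
def ray(p,uv,st=None):
    K=np.array(p["camera_matrix"],float);D=np.array(p["D"],float)
    n=cv2.undistortPoints(np.array(uv,float).reshape(-1,1,2),K,D).reshape(-1,2)
    d=np.c_[n,np.ones(len(n))]
    if "rvec" in p:
        R=cv2.Rodrigues(np.array(p["rvec"],float))[0];t=np.array(p["tvec"],float).ravel()
        return -R.T@t, d@R
    R=cv2.Rodrigues(np.array(st["orientation"],float))[0];M=np.array(p["mount"],float)
    return R@M[:3,3]+np.array(st["eef_pos"]), d@(R@M[:3,:3]).T
def at_z(p,uv,z,st=None):
    c,d=ray(p,uv,st); s=(z-c[2])/d[:,2]; return c+s[:,None]*d
def quad(reg):
    c=max(cv2.findContours(reg.astype(np.uint8),0,1)[0],key=cv2.contourArea)
    return c.reshape(-1,2).astype(float)
E
python3 - <<'E'
from h import *
s=sense();print(s)
a=capture("scene");b=capture("top");
cv2.imwrite("pics/a.png",a["img"]);cv2.imwrite("pics/b.png",b["img"])
for nm,z in [("vent_cover",66),("tray",45),("fan_dial",105),("ledge",66),("saucepan",100),("zone_knob_near_tip",105),("dial_pointer",105)]:
    for r in trace(b,nm)[:3]:
        c=quad(r["region"]);w=at_z(b,c,z)[:,:2]
        print(nm,round(r["p"],2),r["location"],at_z(b,[r["location"]],z).round(0),[np.round(x,3) for x in cv2.minAreaRect(w.astype(np.float32))])
E
```

```text
pics
{'clock': 0.0, 'q': array([-1.23887568e+00,  2.64741215e-01,  1.60540081e+00, -2.91490795e-06,
        1.27369475e+00, -3.69120360e-02]), 'joint_velocities': array([ 1.16120598e-05, -1.34149830e-03,  1.56316280e-03,  2.76636506e-03,
       -9.28222661e-04, -3.87738476e-04]), 'tau': array([-2.42004055e-03, -5.15115559e+01, -3.67311859e+01, -9.56935855e-05,
        1.29425238e-02,  3.86911972e-05]), 'eef_pos': array([ 243.15653241, -629.06073969,  302.55541107]), 'orientation': array([-3.08614006e+00, -5.75677002e-01,  5.22038327e-04]), 'contact_force': array([-0.60028167, -0.27534826, -0.38945917]), 'torque': array([-0.00754191,  0.04428714, -0.03621361]), 'grasp_force': 0.0, 'opening': 85.40792005937327}
vent_cover 0.86 [242.0, 191.5] [[601. 124.  66.]] [array([599.518, 116.044]), array([102.158, 179.578]), np.float64(87.727)]
tray 0.88 [463.8, 216.0] [[ 548. -371.   45.]] [array([ 548.966, -367.688]), array([209.542, 278.893]), np.float64(75.421)]
ledge 0.92 [188.1, 182.7] [[620. 244.  66.]] [array([630.621, 260.271]), array([481.802, 565.699]), np.float64(87.716)]
saucepan 0.59 [121.3, 176.9] [[628. 379. 100.]] [array([629.17, 442.27]), array([354.167, 174.912]), np.float64(84.707)]
zone_knob_near_tip 0.58 [172.8, 260.6] [[450. 264. 105.]] [array([447.327, 270.021]), array([54.3  , 54.263]), np.float64(89.916)]
```

View pics/b.png

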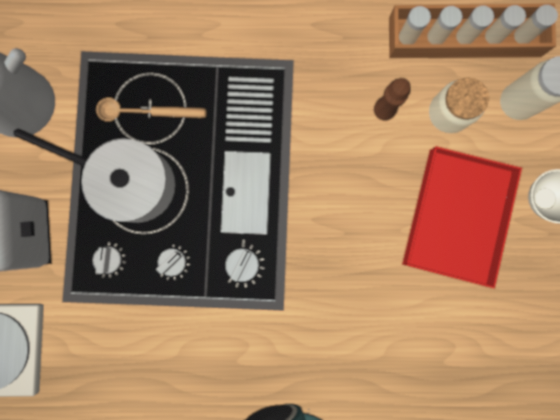

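View pics/a.png

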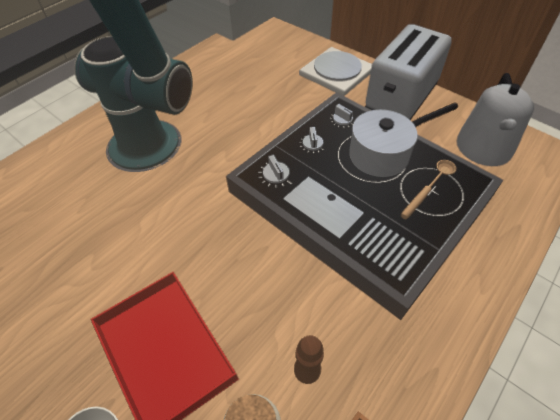

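Top view: the ledge is yawed about -2.3°, with the cover at pixel (246,192) and its mark at (230,191). The dial is at (242,265) and seems to be at about click 1. The tray is at (463,216). I'm starting towards the point above the press mark and adding a move-helper.

Request:
drive_tool --commands '[{"delta_pos": [616,-602,0],"rot": [0,0,0.408]},{"delta_pos": [616,-602,0],"rot": [0,0,0.408]},{"delta_pos": [616,-602,0],"rot": [0,0,0.408]},{"delta_pos": [616,-602,0],"rot": [0,0,0.408]},{"delta_pos": [616,-602,0],"rot": [0,0,0.408]}]' --fingers 0

```text
clock: 0.95
eef_pos: [347.5, -400.4, 304.1]
orientation: [3.141, -0.063, 0.001]
contact_force: [0.6, -1.0, -0.5]
opening: 11.9
grasp_force: 0.0
```

```bash
cat >> h.py <<'E'
C=np.array([599.5,116.0]);YAW=-0.0396
from scipy.spatial.transform import Rotation as Ro
def led(x,y,z):
    c,s=np.cos(YAW),np.sin(YAW);return np.array([C[0]+c*x-s*y,C[1]+s*x+c*y,z])
def pose(yaw=YAW,tilt=0): # tool x at yaw, y=-left, z down; tilt about tool x (+: z leans to ledge +y)
    return Ro.from_euler('z',yaw)*Ro.from_euler('x',np.pi)*Ro.from_euler('x',-tilt)
def go(tip,R=None,ahead=0):
    R=R or pose(); s=sense();R0=Ro.from_rotvec(s["orientation"])
    t=np.array(tip)-ahead*R.as_matrix()[:,2]
    print("t",s["clock"],"pos",np.round(s["eef_pos"],1),"F",np.round(s["contact_force"],1),"open",round(s["opening"],1),"g",s["grasp_force"])
    print("delta",np.round(R0.inv().apply(t-s["eef_pos"]),1).tolist(),"rot",np.round((R0.inv()*R).as_rotvec(),3).tolist(),"tgt",t.round(1))
E
python3 - <<'E'
from h import *
print(pose(0,.4).as_matrix().round(2))
go(led(0,38,300))
E
```

```text
[[ 1.    0.    0.  ]
 [ 0.   -0.92 -0.39]
 [ 0.    0.39 -0.92]]
t 0.95 pos [ 347.5 -400.4  304.1] F [ 0.6 -1.  -0.5] open 11.9 g 0.0
delta [231.1, -564.1, 4.0] rot [0.0, -0.001, -0.0] tgt [601. 154. 300.]
```

Request:
drive_tool --commands '[{"delta_pos": [231,-564,4]},{"delta_pos": [231,-564,4]},{"delta_pos": [231,-564,4]},{"delta_pos": [231,-564,4]},{"delta_pos": [231,-564,4]}]'

```text
invalid input
```

```bash
sed -i "s/('x',-tilt)/('x',tilt)/" h.py; python3 -c "
from h import *
go(led(0,38,300))"
```

```text
t 0.95 pos [ 347.5 -400.4  304.1] F [ 0.6 -1.  -0.5] open 11.9 g 0.0
delta [231.1, -564.1, 4.0] rot [0.0, -0.001, -0.0] tgt [601. 154. 300.]
```

Rows need "rot" as well.

Request:
drive_tool --commands '[{"delta_pos": [231,-564,4],"rot": [0,0,0]},{"delta_pos": [231,-564,4],"rot": [0,0,0]},{"delta_pos": [231,-564,4],"rot": [0,0,0]},{"delta_pos": [231,-564,4],"rot": [0,0,0]},{"delta_pos": [231,-564,4],"rot": [0,0,0]}]'

```text
clock: 1.45
eef_pos: [451.3, -172.8, 302.8]
orientation: [3.14, -0.062, 0.002]
contact_force: [0.2, -0.1, -0.2]
opening: -0.1
grasp_force: 0.0
```

Request:
drive_tool --commands '[{"delta_pos": [136,-332,2],"rot": [0,0,0]},{"delta_pos": [136,-332,2],"rot": [0,0,0]},{"delta_pos": [136,-332,2],"rot": [0,0,0]},{"delta_pos": [136,-332,2],"rot": [0,0,0]},{"delta_pos": [136,-332,2],"rot": [0,0,0]}]'

```text
clock: 1.95
eef_pos: [555.2, 54.8, 301.3]
orientation: [3.141, -0.061, 0.002]
contact_force: [-0.1, -1.6, 0.1]
opening: 0.1
grasp_force: 0.0
```

```bash
python3 -c "
from h import *
go(led(0,38,300))"
```

```text
t 1.95 pos [555.2  54.8 301.3] F [-0.1 -1.6  0.1] open 0.1 g 0.0
delta [42.0, -100.8, 1.3] rot [0.0, -0.001, 0.001] tgt [601. 154. 300.]
```

```bash
python3 - <<'E'
from h import *
s=sense();p=capture("wrist");cv2.imwrite("pics/c.png",p["img"])
for nm,z in [("vent_cover",66),("fan_dial",105),("dial_pointer",105),("press_point",66)]:
    for r in trace(p,nm)[:2]:
        w=at_z(p,quad(r["region"]),z,s)[:,:2]
        print(nm,round(r["p"],2),r["location"],at_z(p,[r["location"]],z,s).round(0),[np.round(x,2) for x in cv2.minAreaRect(w.astype(np.float32))])
E
```

```text
vent_cover 0.59 [213.4, 131.3] [[610. 113.  66.]] [array([599.65, 114.57]), array([100.53, 179.47]), np.float64(87.58)]
vent_cover 0.29 [219.8, 292.7] [[447. 122.  66.]] [array([447.75, 124.99]), array([61.23, 50.68]), np.float64(76.29)]
fan_dial 0.75 [116.2, 182.4] [[576. 188. 105.]] [array([544.55, 181.3 ]), array([313.92, 328.94]), np.float64(86.97)]
fan_dial 0.73 [218.1, 289.3] [[474. 114. 105.]] [array([471.44, 115.42]), array([53.95, 44.91]), np.float64(78.23)]
dial_pointer 0.79 [219.4, 291.8] [[472. 114. 105.]] [array([472.2 , 115.15]), array([53.93, 44.6 ]), np.float64(77.94)]
press_point 0.64 [115.6, 184.4] [[566. 209.  66.]] [array([532.97, 200.57]), array([357.79, 374.39]), np.float64(86.96)]
```

View pics/c.png

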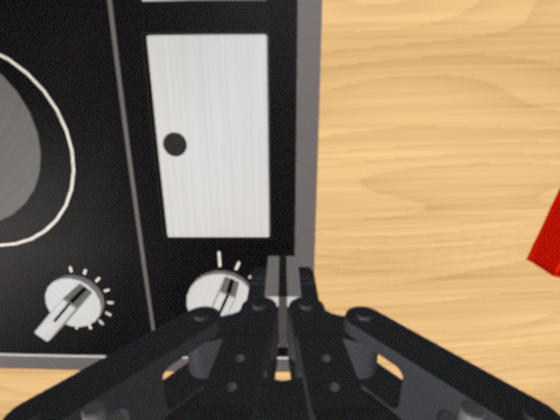

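Wrist view: cover at pixels (147..270, 35..237), mark at (175,145), and the centre agrees to about 1 mm. The dial at (218,295) points upper right, about click 1. Next, the press.

Request:
drive_tool --commands '[{"delta_pos": [42,-99,0],"rot": [0,0,0]},{"delta_pos": [42,-99,0],"rot": [0,0,0]},{"delta_pos": [42,-99,50],"rot": [0,0,0]},{"delta_pos": [42,-99,100],"rot": [0,0,0]},{"delta_pos": [42,-99,145],"rot": [0,0,0]}]'

```text
clock: 2.7
eef_pos: [600.3, 148.4, 154.5]
orientation: [3.141, -0.064, 0.001]
contact_force: [0.3, -0.8, -0.5]
opening: 0.2
grasp_force: 0.0
```

```bash
sed -i "s/C=np.array(.599.5,116.0.)/C=np.array([599.6,115.2])/" h.py; python3 -c "
from h import *
go(led(0,37,36),ahead=73)"
```

```text
t 2.7 pos [600.3 148.4 154.5] F [ 0.3 -0.8 -0.5] open 0.2 g 0.0
delta [0.6, -3.8, 45.5] rot [0.0, -0.0, -0.001] tgt [601.1 152.2 109. ]
```

Request:
drive_tool --commands '[{"delta_pos": [0,0,10],"rot": [0,0,0]},{"delta_pos": [0,0,20],"rot": [0,0,0]},{"delta_pos": [0,0,27],"rot": [0,0,0]},{"delta_pos": [0,0,34],"rot": [0,0,0]},{"delta_pos": [0,0,40],"rot": [0,0,0]}]'

```text
clock: 3.2
eef_pos: [602.3, 150.4, 118.1]
orientation: [-3.139, 0.062, -0.007]
contact_force: [-1.1, 6.0, 17.7]
opening: -0.1
grasp_force: 7.8
```

```bash
python3 -c "
from h import *
go(led(0,37,36),ahead=73)"
```

```text
t 3.2 pos [602.3 150.4 118.1] F [-1.1  6.  17.7] open -0.1 g 7.842844394326676
delta [-1.4, -1.7, 9.1] rot [-0.002, -0.005, -0.0] tgt [601.1 152.2 109. ]
```

Request:
drive_tool --commands '[{"delta_pos": [-1,-1,3],"rot": [0,0,0]},{"delta_pos": [-1,-1,6],"rot": [0,0,0]},{"delta_pos": [-1,-1,9],"rot": [0,0,0]}]'

```text
clock: 3.5
eef_pos: [603.6, 153.6, 112.6]
orientation: [-3.136, 0.063, -0.015]
contact_force: [-2.3, 6.9, 19.4]
opening: -0.2
grasp_force: 8.5
```

```bash
python3 -c "
from h import *
go(led(0,37,36),ahead=73)
p=capture('scene');cv2.imwrite('pics/d.png',cv2.resize(p['img'][130:330,200:460],None,fx=2,fy=2))"
```

```text
t 3.5 pos [603.6 153.6 112.6] F [-2.3  6.9 19.4] open -0.2 g 8.48918113988475
delta [-2.5, 1.5, 3.5] rot [-0.005, -0.01, -0.0] tgt [601.1 152.2 109. ]
```

View pics/d.png

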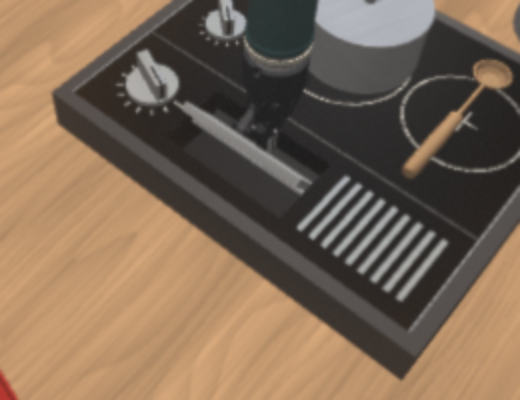

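The crop shows the cover steep, its raised edge running from (190,105) to (310,190). Now I'll withdraw upwards.

Request:
drive_tool --commands '[{"delta_pos": [0,-2,-10],"rot": [0,0,0]},{"delta_pos": [0,-4,-35],"rot": [0,0,0]},{"delta_pos": [0,-4,-85],"rot": [0,0,0]},{"delta_pos": [0,-4,-135],"rot": [0,0,0]},{"delta_pos": [0,-4,-180],"rot": [0,0,0]}]' --fingers 75

```text
clock: 4.05
eef_pos: [600.0, 154.9, 290.1]
orientation: [-3.141, 0.062, -0.004]
contact_force: [1.1, 0.4, 0.4]
opening: 66.6
grasp_force: 0.0
```

```bash
python3 - <<'E'
from h import *
p=capture('wrist');p=capture('wrist');p=capture('wrist');s=sense();p=capture('wrist');cv2.imwrite('pics/e.png',p['img'])
q=capture('top')
for r in trace(p,'vent_cover')[:2]:
    g=quad(r['region']);rc=cv2.boxPoints(cv2.minAreaRect(g.astype(np.float32)))
    print('wrist',r['p'],rc.round(0).tolist(),at_z(p,rc,103,s).round(0).tolist())
for r in trace(q,'vent_cover')[:2]:
    g=quad(r['region']);rc=cv2.boxPoints(cv2.minAreaRect(g.astype(np.float32)))
    print('top',r['p'],rc.round(0).tolist(),at_z(q,rc,103).round(0).tolist())
for y in(-10,0,10): print(led(-90,y,103).round(0),led(90,y,103).round(0))
go(led(0,-6,103))
E
```

```text
wrist 0.62 [[269.0, 94.0], [385.0, 94.0], [385.0, 284.0], [269.0, 284.0]] [[688.0, 161.0, 103.0], [685.0, 75.0, 103.0], [527.0, 67.0, 103.0], [531.0, 169.0, 103.0]]
top 0.92 [[231.0, 153.0], [269.0, 153.0], [269.0, 234.0], [231.0, 234.0]] [[680.0, 145.0, 103.0], [680.0, 63.0, 103.0], [506.0, 63.0, 103.0], [506.0, 143.0, 103.0]]
top 0.27 [[67.0, 301.0], [78.0, 50.0], [294.0, 59.0], [283.0, 310.0]] [[368.0, 483.0, 103.0], [906.0, 478.0, 103.0], [886.0, 9.0, 103.0], [347.0, 33.0, 103.0]]
[509. 109. 103.] [689. 102. 103.]
[510. 119. 103.] [690. 112. 103.]
[510. 129. 103.] [690. 122. 103.]
t 4.4 pos [598.7 154.8 285.1] F [-0.5 -1.3 -0.9] open 75.0 g 0.0
delta [3.0, 45.4, 182.1] rot [0.001, 0.003, 0.0] tgt [599.4 109.2 103. ]
```

View pics/e.png

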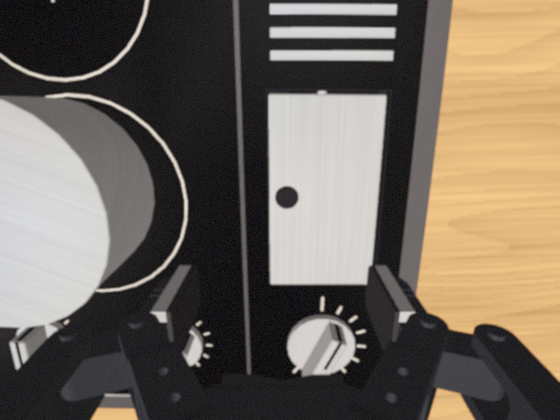

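The cover sits flush again: it hadn't passed its balance when I withdrew. The wrist view shows it at pixels (269..385, 94..284) with the mark at (287,197). I'll press again, deeper.

Request:
drive_tool --commands '[{"delta_pos": [2,3,50],"rot": [0,0,0]},{"delta_pos": [2,3,100],"rot": [0,0,0]},{"delta_pos": [2,3,130],"rot": [0,0,0]},{"delta_pos": [2,3,136],"rot": [0,0,0]},{"delta_pos": [2,3,136],"rot": [0,0,0]}]' --fingers 0

```text
clock: 4.9
eef_pos: [599.9, 151.6, 148.2]
orientation: [3.14, -0.062, -0.008]
contact_force: [0.2, 1.0, 0.1]
opening: 2.2
grasp_force: 0.0
```

Request:
drive_tool --commands '[{"delta_pos": [0,0,4],"rot": [0,0,0]},{"delta_pos": [0,0,8],"rot": [0,0,0]},{"delta_pos": [0,0,12],"rot": [0,0,0]}]'

```text
clock: 5.2
eef_pos: [602.9, 152.3, 140.7]
orientation: [-3.14, 0.061, -0.006]
contact_force: [0.1, 0.5, 0.8]
opening: 0.1
grasp_force: 0.0
```

Request:
drive_tool --commands '[{"delta_pos": [0,0,4],"rot": [0,0,0]},{"delta_pos": [0,0,8],"rot": [0,0,0]},{"delta_pos": [0,0,12],"rot": [0,0,0]}]'

```text
clock: 5.5
eef_pos: [601.7, 152.1, 126.9]
orientation: [-3.141, 0.062, -0.001]
contact_force: [0.9, 0.4, 0.2]
opening: -0.1
grasp_force: 0.2
```

Request:
drive_tool --commands '[{"delta_pos": [0,0,3],"rot": [0,0,0]},{"delta_pos": [0,0,6],"rot": [0,0,0]}]'

```text
clock: 5.7
eef_pos: [601.8, 152.3, 121.5]
orientation: [-3.14, 0.062, -0.001]
contact_force: [-3.0, 2.4, 14.0]
opening: 0.0
grasp_force: 5.7
```

Request:
drive_tool --commands '[{"delta_pos": [0,0,3],"rot": [0,0,0]},{"delta_pos": [0,0,6],"rot": [0,0,0]}]'

```text
clock: 5.9
eef_pos: [603.8, 153.7, 119.4]
orientation: [-3.138, 0.063, -0.008]
contact_force: [-7.1, 4.8, 28.0]
opening: -0.3
grasp_force: 12.2
```

Request:
drive_tool --commands '[{"delta_pos": [0,0,3],"rot": [0,0,0]},{"delta_pos": [0,0,6],"rot": [0,0,0]}]'

```text
clock: 6.1
eef_pos: [606.3, 155.1, 117.0]
orientation: [-3.135, 0.063, -0.017]
contact_force: [-2.9, 9.9, 30.4]
opening: -0.2
grasp_force: 14.7
```

The force vanished at about 12 mm depth, so the cover had already tipped. It looks like opening my fingers on the way out knocked it back. This time I'll withdraw with them closed.

Request:
drive_tool --commands '[{"delta_pos": [-3,0,-10],"rot": [0,0,0]},{"delta_pos": [-3,-3,-35],"rot": [0,0,0]},{"delta_pos": [-3,-3,-80],"rot": [0,0,0]},{"delta_pos": [-3,-3,-130],"rot": [0,0,0]},{"delta_pos": [-3,-3,-160],"rot": [0,0,0]}]' --fingers 0

```text
clock: 6.6
eef_pos: [599.7, 155.2, 272.9]
orientation: [-3.14, 0.061, -0.007]
contact_force: [0.0, -0.4, 0.4]
opening: -0.5
grasp_force: 0.0
```

```bash
python3 - <<'E'
from h import *
p=capture('wrist');s=sense();p=capture('wrist');q=capture('top')
im=np.hstack([cv2.resize(p['img'],(400,300)),cv2.resize(q['img'][130:310,180:320],(400,514))[:300]]);cv2.imwrite('pics/f.png',im)
for z in (66,103):
  for n,k,ss in(('wrist',p,s),('top',q,None)):
    for r in trace(k,'vent_cover')[:1]:
      g=quad(r['region']);w=at_z(k,g,z,ss)[:,:2]-C
      c,s_=np.cos(YAW),np.sin(YAW);l=w@np.array([[c,-s_],[s_,c]])
      print(n,z,r['p'],'ledge x',l[:,0].min().round(),l[:,0].max().round(),'y',l[:,1].min().round(),l[:,1].max().round())
go(led(0,-6,103))
E
```

```text
wrist 66 0.75 ledge x -109.0 89.0 y -37.0 49.0
top 66 0.66 ledge x -90.0 93.0 y -28.0 32.0
wrist 103 0.75 ledge x -84.0 88.0 y -27.0 48.0
top 103 0.66 ledge x -91.0 86.0 y -30.0 28.0
t 6.95 pos [597.4 154.8 266.2] F [ 0.4 -1.2 -0.3] open 0.2 g 0.0
delta [4.5, 45.3, 163.3] rot [0.001, 0.004, 0.0] tgt [599.4 109.2 103. ]
```

View pics/f.png

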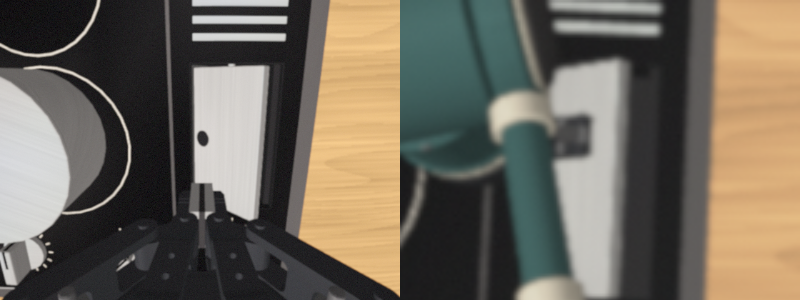

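The cover now stays tipped, with its raised edge around ledge y≈-25. I'll go to a tilted pre-grasp on the -y side and look again.

Request:
drive_tool --commands '[{"delta_pos": [3,50,0],"rot": [0.15,0,0]},{"delta_pos": [3,100,10],"rot": [0.3,0,0]},{"delta_pos": [3,150,20],"rot": [0.45,0,0]},{"delta_pos": [3,151,36],"rot": [0.6,0,0]},{"delta_pos": [3,151,36],"rot": [0.6,0,0]}]' --fingers 70

```text
clock: 7.45
eef_pos: [592.7, 0.5, 226.2]
orientation: [-2.537, 0.063, -0.003]
contact_force: [-1.1, 0.1, -1.7]
opening: 69.9
grasp_force: 0.0
```

```bash
python3 - <<'E'
from h import *
p=capture('wrist');capture('wrist');s=sense();p=capture('wrist');a=capture('scene');b=capture('top')
im=np.hstack([cv2.resize(p['img'],(400,300)),cv2.resize(a['img'][160:280,250:410],(400,300))]);cv2.imwrite('pics/g.png',im)
reg={}
for n,k,ss in(('wrist',p,s),('scene',a,None),('top',b,None)):
  for r in trace(k,'vent_cover')[:1]:
    g=quad(r['region']);ap=cv2.approxPolyDP(g.astype(np.float32),4,True).reshape(-1,2);print(n,r['p'],ap.tolist())
np.save('gw.npy',{'p':p,'a':a,'b':b,'s':s},allow_pickle=True)
go(led(0,-22,98),pose(YAW,.6),150)
E
```

```text
wrist 0.86 [[295.0, 83.0], [260.0, 93.0], [264.0, 266.0], [285.0, 318.0], [296.0, 315.0]]
scene 0.89 [[300.0, 186.0], [301.0, 197.0], [341.0, 224.0], [357.0, 220.0], [307.0, 184.0]]
top 0.84 [[257.0, 151.0], [227.0, 157.0], [226.0, 232.0], [252.0, 233.0], [257.0, 226.0]]
t 7.85 pos [596.2   5.8 234.2] F [-0.4 -0.3 -0.6] open 70.2 g 0.0
delta [-1.0, 4.7, 11.8] rot [0.001, 0.0, 0.004] tgt [595.4   8.6 221.8]
```

View pics/g.png

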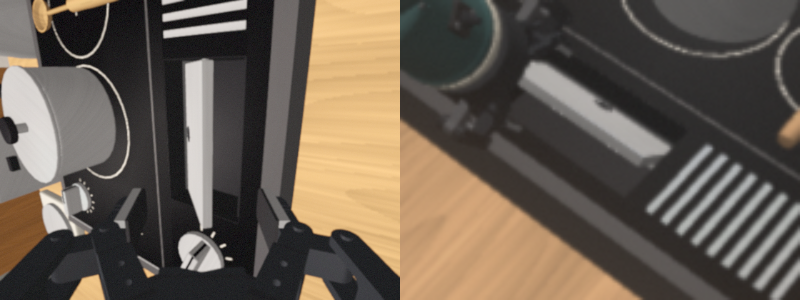

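The wrist crop shows the raised edge as a bright strip at columns 205–213 (half scale) and the marked face at 183–205. I'll triangulate it with the top view.

```bash
python3 - <<'E'
from h import *
d=np.load('gw.npy',allow_pickle=True).item();p,b,a,s=d['p'],d['b'],d['a'],d['s']
c,s_=np.cos(YAW),np.sin(YAW);M=np.array([[c,s_],[-s_,c]])
def yz(k,uv,ss=None):
    o,dd=ray(k,[uv],ss);dd=dd[0];o2=M@(o[:2]-C);d2=M@dd[:2];return np.array([o2[0],o2[1],o[2]]),np.array([d2[0],d2[1],dd[2]])
def inter(r1,r2):
    A=np.array([r1[1][1:],-r2[1][1:]]).T;t=np.linalg.solve(A,(r2[0]-r1[0])[1:]);return (r1[0]+t[0]*r1[1]).round(1),(r2[0]+t[1]*r2[1]).round(1)
for nm,w,t in [('far end',(295,83),(257.5,151)),('near end',(296.5,315),(252.5,233)),('mid',(296,195),(256,192))]:
    print(nm,inter(yz(p,w,s),yz(b,t)))
g=cv2.cvtColor(p['img'],cv2.COLOR_BGR2GRAY)
for r in (110,150,190,230):print(r,g[r,246:306:2].tolist())
# predicted wrist pixels for model poses
K=np.array(p["camera_matrix"]);R=cv2.Rodrigues(np.array(s["orientation"]))[0];Mt=np.array(p["mount"])
Rc=R@Mt[:3,:3];o=R@Mt[:3,3]+s["eef_pos"]
for y,z in [(-13,100),(-2,105),(-20,100),(-25,97),(-30,94)]:
    pt=(Rc.T@(led(0,y,z)-o));print(y,z,cv2.projectPoints(pt.reshape(1,3),np.zeros(3),np.zeros(3),K,np.array(p["D"]))[0].ravel().round(0), cv2.projectPoints(led(0,y,z).reshape(1,3),np.array(b["rvec"]),np.array(b["tvec"]),np.array(b["camera_matrix"]),np.array(b["D"]))[0].ravel().round(1))
E
```

```text
far end (array([ 88.7, -22.4,  81.6]), array([ 89.9, -22.4,  81.6]))
near end (array([-104. ,  -18.9,   71.1]), array([-90. , -18.9,  71.1]))
mid (array([  9.2, -23.1,  80.4]), array([ -0.5, -23.1,  80.4]))
110 [29, 24, 22, 32, 35, 79, 100, 190, 212, 210, 210, 211, 214, 213, 213, 212, 214, 215, 200, 168, 164, 159, 160, 158, 162, 161, 117, 60, 55, 55]
150 [26, 22, 18, 29, 27, 44, 83, 152, 211, 217, 215, 214, 215, 215, 215, 213, 214, 214, 206, 171, 168, 161, 158, 161, 159, 155, 104, 67, 68, 63]
190 [26, 31, 21, 35, 27, 30, 72, 90, 93, 89, 203, 218, 216, 217, 218, 215, 215, 215, 208, 172, 167, 161, 159, 159, 158, 152, 96, 71, 71, 74]
230 [26, 30, 19, 27, 24, 20, 44, 86, 150, 211, 216, 218, 217, 218, 216, 215, 215, 215, 211, 174, 166, 162, 162, 158, 158, 149, 91, 71, 70, 70]
-13 100 [270. 211.] [250.7 190.5]
-2 105 [254. 210.] [245.4 190. ]
-20 100 [278. 213.] [254.  190.7]
-25 97 [286. 213.] [256.4 190.9]
-30 94 [294. 213.] [258.8 191.2]
```

```bash
python3 - <<'E'
from h import *
from scipy.optimize import least_squares
d=np.load('gw.npy',allow_pickle=True).item();p,b,a,s=d['p'],d['b'],d['a'],d['s']
R=cv2.Rodrigues(np.array(s["orientation"]))[0];Mt=np.array(p["mount"]);Rc=R@Mt[:3,:3];o=R@Mt[:3,3]+s["eef_pos"]
def pr(k,P):
    if k is p: return cv2.projectPoints((Rc.T@(P-o)).reshape(1,3),np.zeros(3),np.zeros(3),np.array(k["camera_matrix"]),np.array(k["D"]))[0].ravel()
    return cv2.projectPoints(P.reshape(1,3),np.array(k["rvec"]),np.array(k["tvec"]),np.array(k["camera_matrix"]),np.array(k["D"]))[0].ravel()
def P(q,x,t,h): # t: distance from raised edge down the plate, h above underside
    y,z,th,yw,x0=q
    l=np.array([x,t*np.cos(th)+h*np.sin(th),-t*np.sin(th)+h*np.cos(th)])
    cx,sx=np.cos(yw),np.sin(yw);l=np.array([cx*l[0]-sx*l[1]+x0,sx*l[0]+cx*l[1]+y,l[2]+z]);return led(*l)
obs=[(p,60,0,0,(297,None)),(p,-30,0,0,(298,None)),(p,60,0,12,(283,None)),(p,-30,0,12,(284,None)),(p,0,88,12,(261,190)),
(p,90,0,12,(None,88)),(a,0,88,12,(332,201)),(a,-90,0,0,(301,197)),(a,90,0,0,(341,224)),(b,60,0,0,(257.3,None)),(b,-60,0,0,(255,None))]
def f(q,show=0):
    r=[]
    for k,x,t,h,uv in obs:
        e=pr(k,P(q,x,t,h))
        for i in(0,1):
            if uv[i] is not None: r.append((e[i]-uv[i])*(1 if k is p else 1.5))
    return np.array(r)
for th in (.8,1.2):
    z=least_squares(f,[-20,98,th,0,0],loss='soft_l1');print(z.x.round(3),z.cost.round(1),f(z.x).round(1))
    print('T',(P(z.x,0,0,12)-led(0,0,0)).round(0),'bottom',(P(z.x,0,100,0)-led(0,0,0)).round(0))
E
```

```text
[-2.4033e+01  7.8404e+01  7.1400e-01  1.8000e-02 -5.2110e+00] 42.8 [  0.7   0.4  -1.5  -0.1  -0.4  -1.9   1.4   0.2   0.5 -19.8 -12.1   6.6
   4.5  -0.3   1. ]
T [ -6. -16.  87.] bottom [-5. 52. 13.]
[-2.4033e+01  7.8404e+01  7.1400e-01  1.8000e-02 -5.2110e+00] 42.8 [  0.7   0.4  -1.5  -0.1  -0.4  -1.9   1.4   0.2   0.5 -19.8 -12.1   6.6
   4.5  -0.3   1. ]
T [ -6. -16.  87.] bottom [-5. 52. 13.]
```

```bash
python3 - <<'E'
from h import *
from scipy.optimize import least_squares
d=np.load('gw.npy',allow_pickle=True).item();p,b,a,s=d['p'],d['b'],d['a'],d['s']
R=cv2.Rodrigues(np.array(s["orientation"]))[0];Mt=np.array(p["mount"]);Rc=R@Mt[:3,:3];o=R@Mt[:3,3]+s["eef_pos"]
def pr(k,P):
    if k is p: return cv2.projectPoints((Rc.T@(P-o)).reshape(1,3),np.zeros(3),np.zeros(3),np.array(k["camera_matrix"]),np.array(k["D"]))[0].ravel()
    return cv2.projectPoints(P.reshape(1,3),np.array(k["rvec"]),np.array(k["tvec"]),np.array(k["camera_matrix"]),np.array(k["D"]))[0].ravel()
def P(q,x,t,h):
    y,z,th,yw,x0=q[:5]
    l=np.array([x,t*np.cos(th)+h*np.sin(th),-t*np.sin(th)+h*np.cos(th)])
    cx,sx=np.cos(yw),np.sin(yw);l=np.array([cx*l[0]-sx*l[1]+x0,sx*l[0]+cx*l[1]+y,l[2]+z]);return led(*l)
obs=[(p,60,0,0,(297,None)),(p,-30,0,0,(298,None)),(p,60,0,12,(283,None)),(p,-30,0,12,(284,None)),(p,0,88,12,(261,190)),
(p,90,0,12,(None,88)),(a,0,88,12,(332,201)),(b,60,0,0,(257.3,None)),(b,-60,0,0,(255,None))]
def f(q):
    r=[]
    for k,x,t,h,uv in obs:
        e=pr(k,P(q,x,t,h))+(q[5:7] if k is p else 0)
        for i in(0,1):
            if uv[i] is not None: r.append((e[i]-uv[i])*(1 if k is p else 1.5))
    n=np.array([np.sin(q[2]),np.cos(q[2])]);r.append(2*(n@(np.array([5,50.])-q[:2])+4))
    return np.array(r+[q[5]/4,q[6]/4])
z=least_squares(f,[-20,98,1,0,0,0,0],loss='soft_l1');print(z.x.round(3),z.cost.round(1),f(z.x).round(1))
print('T',(P(z.x,0,0,12)-led(0,0,0)).round(0),'bottom',(P(z.x,0,100,0)-led(0,0,0)).round(0))
for q in ([-13,100,1.17,0,0],[-24,92,.9,0,0],[-20,95,1,0,0]):
  q=np.r_[q,0,0];print(q[:3],[(pr(k,P(q,x,t,h))).round(0).tolist() for k,x,t,h,uv in obs])
E
```

```text
[-2.4402e+01  8.0976e+01  7.1700e-01  1.8000e-02 -4.2370e+00  1.4080e+00
  1.1890e+00] 3.0 [ 0.7  0.5 -1.7 -0.2 -0.  -1.2  0.9  0.6  0.2 -0.1  1.1 -0.1  0.4  0.3]
T [ -5. -16.  90.] bottom [-4. 51. 15.]
[-13.   100.     1.17] [[269.0, 127.0], [271.0, 249.0], [251.0, 127.0], [255.0, 247.0], [279.0, 183.0], [250.0, 81.0], [330.0, 208.0], [252.0, 163.0], [249.0, 218.0]]
[-24.   92.    0.9] [[289.0, 127.0], [288.0, 248.0], [271.0, 127.0], [273.0, 249.0], [268.0, 183.0], [270.0, 80.0], [332.0, 205.0], [257.0, 164.0], [255.0, 219.0]]
[-20  95   1] [[281.0, 127.0], [282.0, 248.0], [264.0, 127.0], [266.0, 248.0], [272.0, 183.0], [263.0, 80.0], [331.0, 206.0], [255.0, 163.0], [253.0, 219.0]]
```

The fit gives a lean of about 41–45°, with the raised edge at about (y -20, z 86). That is below the promised 65–70°, so its lower edge must be stuck on the sloping wall. I'll grip the edge at tilt 0.6, which also steepens it, so the tipped step is still met in the recess.

```bash
python3 -c "
from h import *
go(led(-2,-5,71),pose(YAW,.6),73)
go(led(-2,-5,71),pose(YAW,.6),73+45)"
```

```text
t 7.85 pos [596.2   5.8 234.2] F [-0.4 -0.3 -0.6] open 70.2 g 0.0
delta [-3.0, 5.8, 120.7] rot [0.001, 0.0, 0.004] tgt [595.8  69.1 131.2]
t 7.85 pos [596.2   5.8 234.2] F [-0.4 -0.3 -0.6] open 70.2 g 0.0
delta [-3.0, 5.8, 75.7] rot [0.001, 0.0, 0.004] tgt [594.8  43.7 168.4]
```

Request:
drive_tool --commands '[{"delta_pos": [-3,6,30],"rot": [0,0,0]},{"delta_pos": [-3,6,60],"rot": [0,0,0]},{"delta_pos": [-3,6,75],"rot": [0,0,0]},{"delta_pos": [-3,6,76],"rot": [0,0,0]},{"delta_pos": [-3,6,76],"rot": [0,0,0]}]' --fingers 40

```text
clock: 8.35
eef_pos: [594.6, 42.7, 167.4]
orientation: [-2.541, 0.048, -0.016]
contact_force: [-0.5, -0.1, 0.1]
opening: 39.4
grasp_force: 0.0
```

```bash
python3 - <<'E'
from h import *
s=sense();p=capture('wrist');cv2.imwrite('pics/h.png',p['img'])
g=cv2.cvtColor(p['img'],cv2.COLOR_BGR2GRAY)
go(led(-2,-5,71),pose(YAW,.6),73)
E
```

```text
t 8.4 pos [595.1  42.1 168. ] F [ 0.3 -0.3 -0.4] open 40.0 g 0.0
delta [-0.5, -1.5, 45.6] rot [0.0, -0.001, 0.002] tgt [595.8  69.1 131.2]
```

View pics/h.png

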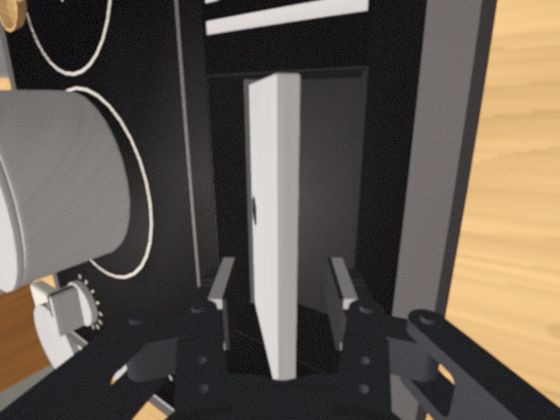

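The wrist view shows the fingertips at (225,262) and (343,262) straddling the raised edge strip (274–298), well centred. I'll advance and close.

Request:
drive_tool --commands '[{"delta_pos": [0,1,15],"rot": [0,0,0]},{"delta_pos": [0,1,30],"rot": [0,0,0]},{"delta_pos": [0,1,43],"rot": [0,0,0]},{"delta_pos": [0,1,43],"rot": [0,0,0]}]'

```text
clock: 8.8
eef_pos: [593.3, 66.8, 128.1]
orientation: [-2.54, 0.05, -0.009]
contact_force: [-0.9, -0.2, 0.3]
opening: 40.4
grasp_force: 0.0
```

Request:
drive_tool --commands '[{"delta_pos": [0,0,0],"rot": [0,0,0]},{"delta_pos": [0,0,0],"rot": [0,0,0]},{"delta_pos": [0,0,0],"rot": [0,0,0]},{"delta_pos": [0,0,0],"rot": [0,0,0]},{"delta_pos": [0,0,0],"rot": [0,0,0]}]' --fingers 0 --grip_force 60

```text
clock: 9.3
eef_pos: [595.8, 67.7, 134.3]
orientation: [-2.534, 0.049, -0.016]
contact_force: [-2.9, 6.6, 10.2]
opening: 12.6
grasp_force: 56.2
```

Request:
drive_tool --commands '[{"delta_pos": [0,0,-3],"rot": [0,0,0]},{"delta_pos": [0,0,-6],"rot": [0,0,0]},{"delta_pos": [0,0,-8],"rot": [0,0,0]},{"delta_pos": [0,0,-8],"rot": [0,0,0]},{"delta_pos": [0,0,-8],"rot": [0,0,0]}]'

```text
clock: 9.8
eef_pos: [595.0, 65.5, 140.1]
orientation: [-2.531, 0.05, -0.013]
contact_force: [1.2, 16.4, 3.6]
opening: 11.7
grasp_force: 58.0
```

```bash
python3 - <<'E'
from h import *
go(led(0,0,300),pose(YAW,.6))
p=capture('wrist');cv2.imwrite('pics/i.png',p['img'])
E
```

```text
t 9.8 pos [595.   65.5 140.1] F [ 1.2 16.4  3.6] open 11.7 g 58.04367751814425
delta [2.4, -132.5, -102.5] rot [-0.011, 0.002, -0.0] tgt [599.6 115.2 300. ]
```

View pics/i.png

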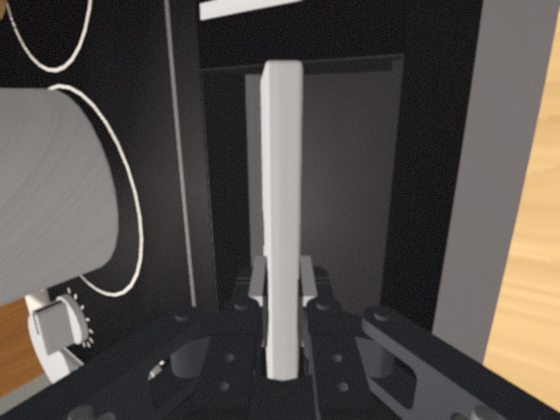

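The cover is gripped flush between the pads (strip at 262–302), steep and still in the recess. Lifting it out along its own plane.

Request:
drive_tool --commands '[{"delta_pos": [0,-3,-20],"rot": [0,0,0]},{"delta_pos": [0,-3,-50],"rot": [0,0,0]},{"delta_pos": [0,-3,-85],"rot": [0,0,0]},{"delta_pos": [0,-20,-130],"rot": [0,0,0]},{"delta_pos": [0,-40,-170],"rot": [0,0,0]}]'

```text
clock: 10.35
eef_pos: [592.0, -3.3, 301.0]
orientation: [-2.542, 0.052, -0.014]
contact_force: [0.9, -0.2, -2.4]
opening: 11.0
grasp_force: 58.8
```

```bash
cat >> h.py <<'E'
T=np.array([549.,-368.]);TY=np.deg2rad(75.42-90)
def tr(x,y,z):
    c,s=np.cos(TY),np.sin(TY);return np.array([T[0]+c*x-s*y,T[1]+s*x+c*y,z])
E
python3 - <<'E'
from h import *
p=capture('top');r=trace(p,'tray')[0];g=quad(r['region']);print(r['p'],[np.round(x,1) for x in cv2.minAreaRect(at_z(p,g,45)[:,:2].astype(np.float32))])
go(tr(0,30,140),pose(TY,.6),73+82)
go(tr(0,30,140),pose(TY,.35),73+82)
E
```

```text
0.59 [array([ 534.1, -421.5]), array([ 98.1, 280.4]), np.float64(76.0)]
t 10.45 pos [596.   -3.8 308.5] F [ 0.8 -0.2 -1.9] open 10.9 g 58.80038380622864
delta [-44.7, 371.5, -204.2] rot [0.001, 0.108, 0.184] tgt [ 534.5 -423.7  267.9]
t 10.45 pos [596.   -3.8 308.5] F [ 0.8 -0.2 -1.9] open 10.9 g 58.80038380622864
delta [-37.2, 333.8, -199.8] rot [-0.248, 0.085, 0.197] tgt [ 543.2 -390.4  285.6]
```

Request:
drive_tool --commands '[{"delta_pos": [-45,371,-204],"rot": [0,0.108,0.184]},{"delta_pos": [-45,371,-204],"rot": [0,0.108,0.184]},{"delta_pos": [-45,371,-204],"rot": [0,0.108,0.184]},{"delta_pos": [-45,371,-204],"rot": [0,0.108,0.184]},{"delta_pos": [-45,371,-204],"rot": [0,0.108,0.184]}]'

```text
clock: 10.95
eef_pos: [555.3, -249.9, 274.8]
orientation: [-2.525, 0.326, -0.079]
contact_force: [0.6, -0.4, -3.5]
opening: 11.0
grasp_force: 59.7
```

```bash
python3 - <<'E'
from h import *
go(tr(0,30,80),pose(TY,.6),73+82)
E
```

```text
t 10.95 pos [ 555.3 -249.9  274.8] F [ 0.6 -0.4 -3.5] open 11.0 g 59.66740608215332
delta [24.3, 180.8, -42.6] rot [0.002, 0.014, -0.007] tgt [ 534.5 -423.7  207.9]
```

Request:
drive_tool --commands '[{"delta_pos": [24,181,-43],"rot": [0,0,0]},{"delta_pos": [24,181,-43],"rot": [0,0,0]},{"delta_pos": [24,181,-43],"rot": [0,0,0]},{"delta_pos": [24,181,-43],"rot": [0,0,0]},{"delta_pos": [24,181,-43],"rot": [0,0,0]}]'

```text
clock: 11.45
eef_pos: [532.8, -426.4, 204.1]
orientation: [-2.524, 0.334, -0.076]
contact_force: [-0.4, 0.9, -3.3]
opening: 11.0
grasp_force: 59.8
```

```bash
python3 - <<'E'
from h import *
capture('top')
p=capture('top');cv2.imwrite('pics/j.png',cv2.resize(p['img'][110:320,340:560],None,fx=2.5,fy=2.5))
go(tr(0,30,5),pose(TY,.6),73+82)
E
```

```text
t 11.55 pos [ 534.5 -422.6  207.1] F [ 0.1  0.7 -1.8] open 10.5 g 59.79037642478943
delta [1.6, 42.7, 60.6] rot [-0.0, 0.015, -0.009] tgt [ 534.5 -423.7  132.9]
```

View pics/j.png

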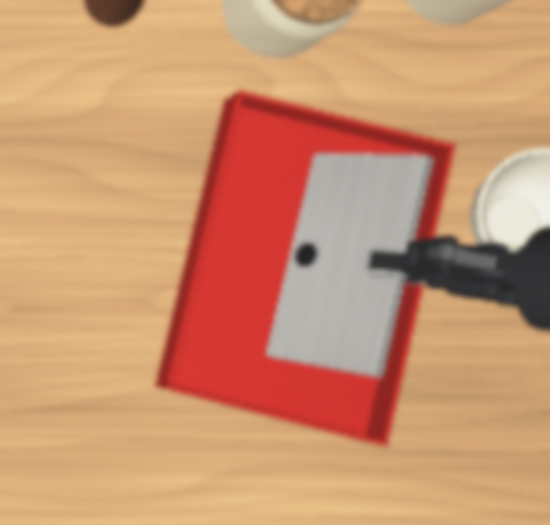

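Top crop: the cover hangs inside the tray outline, aligned with it. I'll lower it until it touches.

Request:
drive_tool --commands '[{"delta_pos": [0,12,17],"rot": [0,0,0]},{"delta_pos": [0,22,32],"rot": [0,0,0]},{"delta_pos": [0,31,45],"rot": [0,0,0]},{"delta_pos": [0,34,49],"rot": [0,0,0]},{"delta_pos": [0,34,49],"rot": [0,0,0]}]'

```text
clock: 12.05
eef_pos: [533.9, -421.0, 147.6]
orientation: [-2.522, 0.325, -0.076]
contact_force: [0.1, -0.1, -2.7]
opening: 11.0
grasp_force: 59.8
```

Request:
drive_tool --commands '[{"delta_pos": [0,2,3],"rot": [0,0,0]},{"delta_pos": [0,4,6],"rot": [0,0,0]}]'

```text
clock: 12.25
eef_pos: [534.9, -422.7, 143.3]
orientation: [-2.525, 0.325, -0.082]
contact_force: [0.8, 0.6, -2.5]
opening: 11.0
grasp_force: 59.8
```

Request:
drive_tool --commands '[{"delta_pos": [0,2,3],"rot": [0,0,0]},{"delta_pos": [0,4,6],"rot": [0,0,0]}]'

```text
clock: 12.45
eef_pos: [534.4, -422.4, 135.4]
orientation: [-2.525, 0.325, -0.081]
contact_force: [-0.2, -0.9, -2.8]
opening: 10.9
grasp_force: 59.8
```

Request:
drive_tool --commands '[{"delta_pos": [0,2,3],"rot": [0,0,0]},{"delta_pos": [0,4,6],"rot": [0,0,0]}]'

```text
clock: 12.65
eef_pos: [534.1, -422.5, 129.2]
orientation: [-2.524, 0.325, -0.081]
contact_force: [-6.2, -3.5, 12.6]
opening: 10.6
grasp_force: 62.2
```

Request:
drive_tool --commands '[{"delta_pos": [0,1,2],"rot": [0,0,0]},{"delta_pos": [0,2,3],"rot": [0,0,0]}]'

```text
clock: 12.85
eef_pos: [534.0, -423.0, 128.8]
orientation: [-2.523, 0.323, -0.082]
contact_force: [-7.8, -3.2, 17.8]
opening: 10.7
grasp_force: 63.0
```

Touchdown at 12–18 N while gripped. Next: ease, open, withdraw.

Request:
drive_tool --commands '[{"delta_pos": [0,-1,-2],"rot": [0,0,0]},{"delta_pos": [0,-1,-2],"rot": [0,0,0]},{"delta_pos": [0,-1,-2],"rot": [0,0,0]},{"delta_pos": [0,-1,-2],"rot": [0,0,0]},{"delta_pos": [0,-1,-2],"rot": [0,0,0]}]' --fingers 40

```text
clock: 13.35
eef_pos: [534.1, -422.2, 126.3]
orientation: [-2.524, 0.326, -0.08]
contact_force: [0.0, -1.1, -0.1]
opening: 40.0
grasp_force: 0.5
```

Request:
drive_tool --commands '[{"delta_pos": [0,0,-15],"rot": [0,0,0]},{"delta_pos": [0,0,-35],"rot": [0,0,0]},{"delta_pos": [0,0,-70],"rot": [0,0,0]},{"delta_pos": [0,0,-120],"rot": [0,0,0]},{"delta_pos": [0,0,-170],"rot": [0,0,0]}]'

```text
clock: 13.85
eef_pos: [511.7, -515.9, 268.7]
orientation: [-2.523, 0.325, -0.079]
contact_force: [0.6, -1.0, -0.3]
opening: 40.3
grasp_force: 0.0
```

```bash
python3 - <<'E'
from h import *
capture('wrist');p=capture('top')
for r in trace(p,'vent_cover')[:2]:
    w=at_z(p,quad(r['region']),17)[:,:2]-T;c,s=np.cos(TY),np.sin(TY);l=w@np.array([[c,-s],[s,c]])
    print(r['p'],[np.round(x,1) for x in cv2.minAreaRect(l.astype(np.float32))])
b=np.array(p['img'][225:305,200:285])
cv2.imwrite('pics/k.png',np.hstack([cv2.resize(b,(425,400)),cv2.resize(p['img'][130:310,380:540],(356,400))]))
go(led(-80,-30,330),pose())
E
```

```text
0.68 [array([ -1.1, -26.8]), array([179.9, 105.2]), np.float64(0.1)]
0.27 [array([-123.5,  840.9]), array([190.2, 379.9]), np.float64(9.3)]
t 14.0 pos [ 512.5 -519.1  273. ] F [ 0.2  0.6 -0.2] open 39.8 g 0.0
delta [-147.4, -520.3, 282.7] rot [-0.591, -0.057, -0.21] tgt [518.5  88.4 330. ]
```

View pics/k.png

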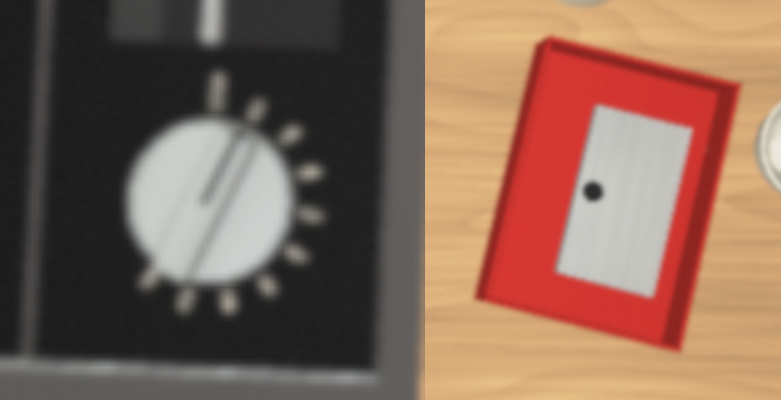

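Cover lies flat in the tray, centre (-1,-27) mm. The dial line runs from (205,203) to (245,128), about 26° off the long tick, so click 1. It needs 4 more clicks (96°) clockwise. The final approach has tool x at yaw 153.7°, which leaves wrist range for the turn.

```bash
python3 - <<'E'
from h import *
print(sense()['q'].round(2)); go([490,-200,290],pose(np.deg2rad(65)))
E
```

```text
[-0.98  0.58  1.3   0.43  1.67  0.8 ]
t 14.0 pos [ 512.5 -519.1  273. ] F [ 0.2  0.6 -0.2] open 39.8 g 0.0
delta [-102.1, -260.7, 155.8] rot [-0.498, -0.405, -1.347] tgt [ 490. -200.  290.]
```

Request:
drive_tool --commands '[{"delta_pos": [-102,-261,156],"rot": [-0.498,-0.405,-1.347]},{"delta_pos": [-102,-261,156],"rot": [-0.498,-0.405,-1.347]},{"delta_pos": [-102,-261,156],"rot": [-0.498,-0.405,-1.347]},{"delta_pos": [-102,-261,156],"rot": [-0.498,-0.405,-1.347]},{"delta_pos": [-102,-261,156],"rot": [-0.498,-0.405,-1.347]}]' --fingers 60

```text
clock: 14.5
eef_pos: [493.5, -264.1, 281.5]
orientation: [-2.745, -0.651, -0.043]
contact_force: [0.1, 0.7, 0.6]
opening: 60.1
grasp_force: 0.0
```

```bash
python3 - <<'E'
from h import *
go([470,-50,290],pose(np.deg2rad(90)))
E
```

```text
t 14.5 pos [ 493.5 -264.1  281.5] F [0.1 0.7 0.6] open 60.1 g 0.0
delta [72.5, -194.0, 59.8] rot [-0.215, -0.261, -1.095] tgt [470. -50. 290.]
```

Request:
drive_tool --commands '[{"delta_pos": [72,-194,60],"rot": [-0.215,-0.261,-1.095]},{"delta_pos": [72,-194,60],"rot": [-0.215,-0.261,-1.095]},{"delta_pos": [72,-194,60],"rot": [-0.215,-0.261,-1.095]},{"delta_pos": [72,-194,60],"rot": [-0.215,-0.261,-1.095]},{"delta_pos": [72,-194,60],"rot": [-0.215,-0.261,-1.095]}]'

```text
clock: 15.0
eef_pos: [469.6, -48.4, 290.1]
orientation: [-2.5, -1.702, -0.016]
contact_force: [0.7, 0.2, -0.1]
opening: 60.0
grasp_force: 0.0
```

```bash
python3 - <<'E'
from h import *
print(sense()['q'].round(2)); go(led(-160,0,240),pose(np.deg2rad(153.7)))
E
```

```text
[-0.21 -0.08  2.    0.09  1.29  0.14]
t 15.0 pos [469.6 -48.4 290.1] F [ 0.7  0.2 -0.1] open 60.0 g 0.0
delta [142.6, -84.7, 69.0] rot [-0.018, -0.128, -1.485] tgt [439.7 121.5 240. ]
```

Request:
drive_tool --commands '[{"delta_pos": [143,-85,69],"rot": [-0.018,-0.128,-1.485]},{"delta_pos": [143,-85,69],"rot": [-0.018,-0.128,-1.485]},{"delta_pos": [143,-85,69],"rot": [-0.018,-0.128,-1.485]},{"delta_pos": [143,-85,69],"rot": [-0.018,-0.128,-1.485]},{"delta_pos": [143,-85,69],"rot": [-0.018,-0.128,-1.485]}]'

```text
clock: 15.5
eef_pos: [440.1, 121.0, 238.0]
orientation: [-1.732, -2.542, -0.004]
contact_force: [-0.4, -0.3, -0.8]
opening: 59.9
grasp_force: 0.0
```

```bash
python3 - <<'E'
from h import *
go(led(-160,0,240),pose(np.deg2rad(153.7)))
E
```

```text
t 15.5 pos [440.1 121.  238. ] F [-0.4 -0.3 -0.8] open 59.9 g 0.0
delta [0.7, -0.3, -2.0] rot [-0.012, -0.066, -0.737] tgt [439.7 121.5 240. ]
```

Request:
drive_tool --commands '[{"delta_pos": [0,0,0],"rot": [-0.012,-0.066,-0.737]},{"delta_pos": [0,0,0],"rot": [-0.012,-0.066,-0.737]},{"delta_pos": [0,0,0],"rot": [-0.012,-0.066,-0.737]},{"delta_pos": [0,0,0],"rot": [-0.012,-0.066,-0.737]},{"delta_pos": [0,0,0],"rot": [-0.012,-0.066,-0.737]}]'

```text
clock: 16.0
eef_pos: [442.0, 118.1, 239.5]
orientation: [0.72, 3.055, -0.001]
contact_force: [-0.1, 0.2, -0.0]
opening: 60.0
grasp_force: 0.0
```

```bash
python3 - <<'E'
from h import *
capture('top');s=sense();p=capture('wrist')
for r in trace(p,'fan_dial')[:3]:
    w=at_z(p,quad(r['region']),75,s)[:,:2];m=cv2.minEnclosingCircle(w.astype(np.float32));print(r['p'],r['location'],np.round(m[0],1),round(m[1],1),[np.round(x,1) for x in cv2.minAreaRect(w.astype(np.float32))])
go(led(-160,0,83),pose(np.deg2rad(153.7)),73)
E
```

```text
0.58 [493.5, 117.6] [444.4 280.7] 38.1 [array([442.4, 275.7]), array([61.2, 64.9]), np.float64(44.9)]
t 16.15 pos [442.2 118.1 239.7] F [-0.4  0.9  0.7] open 60.5 g 0.0
delta [4.0, 1.9, 83.7] rot [0.001, 0.003, -0.013] tgt [439.7 121.5 156. ]
```

Request:
drive_tool --commands '[{"delta_pos": [4,2,40],"rot": [0,0,-0.01]},{"delta_pos": [4,2,65],"rot": [0,0,-0.01]},{"delta_pos": [4,2,80],"rot": [0,0,-0.01]},{"delta_pos": [4,2,83],"rot": [0,0,-0.01]},{"delta_pos": [4,2,83],"rot": [0,0,-0.01]}]' --grip_force 40

```text
clock: 16.65
eef_pos: [440.5, 121.4, 156.9]
orientation: [0.717, 3.055, -0.0]
contact_force: [0.1, -0.1, 0.0]
opening: 59.9
grasp_force: 0.0
```

```bash
python3 - <<'E'
from h import *
p=capture('top')
print(at_z(p,[[242,265]],75).round(1))
go(led(-160,0,83),pose(np.deg2rad(153.7)),73)
E
```

```text
[[439.6 121.9  75. ]]
t 16.7 pos [441.2 121.6 157.8] F [0.  0.5 0.5] open 59.9 g 0.0
delta [1.3, -0.7, 1.8] rot [0.002, 0.005, -0.002] tgt [439.7 121.5 156. ]
```

Centred on the dial axis within 1–2 mm. Closing.

Request:
drive_tool --commands '[{"delta_pos": [1,-1,0],"rot": [0,0,0]},{"delta_pos": [1,-1,0],"rot": [0,0,0]},{"delta_pos": [1,-1,0],"rot": [0,0,0]},{"delta_pos": [1,-1,0],"rot": [0,0,0]},{"delta_pos": [1,-1,0],"rot": [0,0,0]}]' --fingers 0

```text
clock: 17.2
eef_pos: [440.4, 121.6, 158.4]
orientation: [0.714, 3.053, 0.003]
contact_force: [-1.2, 2.5, 6.0]
opening: 14.9
grasp_force: 43.2
```

Request:
drive_tool --commands '[{"delta_pos": [0,0,0],"rot": [0,0,0.13]},{"delta_pos": [0,0,0],"rot": [0,0,0.26]},{"delta_pos": [0,0,0],"rot": [0,0,0.39]},{"delta_pos": [0,0,0],"rot": [0,0,0.52]},{"delta_pos": [0,0,0],"rot": [0,0,0.65]}]'

```text
clock: 17.7
eef_pos: [439.7, 120.9, 158.4]
orientation: [1.659, 2.662, 0.002]
contact_force: [-3.4, -0.9, 9.7]
opening: 14.9
grasp_force: 43.8
```

```bash
python3 - <<'E'
from h import *
go(led(-160,0,83),pose(np.deg2rad(153.7-96)),73);s=sense();print(s['torque'],s['q'][5])
E
```

```text
t 17.7 pos [439.7 120.9 158.4] F [-3.4 -0.9  9.7] open 14.9 g 43.79307746887207
delta [0.6, 0.3, 2.4] rot [0.005, 0.001, 1.02] tgt [439.7 121.5 156. ]
[-0.29806726  0.6974195   0.02340841] -0.2396135590814468
```

Request:
drive_tool --commands '[{"delta_pos": [0,0,-1],"rot": [0,0,0.13]},{"delta_pos": [0,0,-1],"rot": [0,0,0.26]},{"delta_pos": [0,0,-1],"rot": [0,0,0.39]},{"delta_pos": [0,0,-1],"rot": [0,0,0.52]},{"delta_pos": [0,0,-1],"rot": [0,0,0.65]}]'

```text
clock: 18.2
eef_pos: [438.7, 120.8, 158.5]
orientation: [2.424, 1.995, 0.001]
contact_force: [-4.5, 1.4, 5.8]
opening: 15.2
grasp_force: 43.3
```

Request:
drive_tool --commands '[{"delta_pos": [0,0,0],"rot": [0,0,0.13]},{"delta_pos": [0,0,0],"rot": [0,0,0.26]},{"delta_pos": [0,0,0],"rot": [0,0,0.37]},{"delta_pos": [0,0,0],"rot": [0,0,0.37]},{"delta_pos": [0,0,0],"rot": [0,0,0.37]}]'

```text
clock: 18.7
eef_pos: [438.2, 120.9, 158.4]
orientation: [2.747, 1.522, 0.001]
contact_force: [-5.2, 1.0, 6.5]
opening: 15.1
grasp_force: 43.5
```

```bash
python3 - <<'E'
from h import *
go(led(-160,0,83),pose(np.deg2rad(153.7-96)),73)
E
```

```text
t 18.7 pos [438.2 120.9 158.4] F [-5.2  1.   6.5] open 15.1 g 43.471614718437195
delta [1.3, 1.0, 2.4] rot [0.002, 0.0, 0.005] tgt [439.7 121.5 156. ]
```

Turned. Opening, then rising straight up.

Request:
drive_tool --commands '[{"delta_pos": [0,0,0],"rot": [0,0,0]},{"delta_pos": [0,0,0],"rot": [0,0,0]},{"delta_pos": [0,0,0],"rot": [0,0,0]},{"delta_pos": [0,0,0],"rot": [0,0,0]},{"delta_pos": [0,0,0],"rot": [0,0,0]}]' --fingers 50

```text
clock: 19.2
eef_pos: [439.7, 121.0, 158.4]
orientation: [2.745, 1.521, 0.006]
contact_force: [-0.2, -0.1, 0.9]
opening: 50.1
grasp_force: 0.0
```

Request:
drive_tool --commands '[{"delta_pos": [0,0,-20],"rot": [0,0,0]},{"delta_pos": [0,0,-60],"rot": [0,0,0]},{"delta_pos": [0,0,-110],"rot": [0,0,0]},{"delta_pos": [0,0,-150],"rot": [0,0,0]},{"delta_pos": [0,0,-150],"rot": [0,0,0]}]'

```text
clock: 19.7
eef_pos: [442.4, 121.9, 315.8]
orientation: [2.742, 1.519, 0.026]
contact_force: [0.6, -0.7, 0.0]
opening: 49.7
grasp_force: 0.0
```

Request:
drive_tool --commands '[{"delta_pos": [-50,50,0],"rot": [0,0,0]},{"delta_pos": [-100,100,0],"rot": [0,0,0]},{"delta_pos": [-150,150,0],"rot": [0,0,0]},{"delta_pos": [-150,150,0],"rot": [0,0,0]},{"delta_pos": [-150,150,0],"rot": [0,0,0]}]'

```text
clock: 20.2
eef_pos: [487.0, -89.6, 308.2]
orientation: [2.747, 1.515, 0.005]
contact_force: [-0.5, 0.6, -0.1]
opening: 49.9
grasp_force: 0.0
```

```bash
python3 - <<'E'
from h import *
go(led(-160,0,300),pose(np.deg2rad(57)))
p=capture('top')
for n in('fan_dial','vent_cover'):
  for r in trace(p,n)[:2]: print(n,r['p'],r['location'])
g=cv2.cvtColor(p['img'],cv2.COLOR_BGR2GRAY);cu=[242,265]
# dark line/bar: darkness along radius inside skirt, relative to ledge x (clockwise positive)
for k in range(0,360,12):
    a=np.deg2rad(k+2.3);v=[float(cv2.getRectSubPix(g,(1,1),(cu[0]+r*np.sin(a),cu[1]-r*np.cos(a)))[0,0]) for r in (3,5,7,9,11,13,15)]
    print(k,v)
E
```

```text
t 20.2 pos [487.  -89.6 308.2] F [-0.5  0.6 -0.1] open 49.9 g 0.0
delta [153.4, -152.7, 7.4] rot [0.005, -0.0, 0.013] tgt [439.7 121.5 300. ]
fan_dial 0.94 [242.0, 264.2]
vent_cover 0.57 [474.0, 213.6]
vent_cover 0.52 [171.0, 261.8]
0 [165.0, 198.0, 218.0, 218.0, 219.0, 217.0, 204.0]
12 [165.0, 208.0, 218.0, 218.0, 218.0, 217.0, 200.0]
24 [168.0, 211.0, 218.0, 219.0, 218.0, 217.0, 197.0]
36 [166.0, 212.0, 219.0, 219.0, 218.0, 217.0, 193.0]
48 [162.0, 208.0, 219.0, 219.0, 219.0, 218.0, 190.0]
60 [167.0, 198.0, 218.0, 219.0, 219.0, 218.0, 187.0]
72 [170.0, 181.0, 214.0, 219.0, 219.0, 218.0, 184.0]
84 [186.0, 164.0, 189.0, 215.0, 219.0, 218.0, 182.0]
96 [198.0, 178.0, 155.0, 177.0, 201.0, 215.0, 172.0]
108 [203.0, 200.0, 189.0, 177.0, 169.0, 163.0, 141.0]
120 [187.0, 187.0, 183.0, 182.0, 184.0, 173.0, 115.0]
132 [167.0, 153.0, 143.0, 155.0, 168.0, 177.0, 136.0]
144 [154.0, 154.0, 188.0, 207.0, 215.0, 212.0, 173.0]
156 [154.0, 189.0, 213.0, 214.0, 214.0, 216.0, 190.0]
168 [166.0, 209.0, 217.0, 216.0, 217.0, 217.0, 194.0]
180 [180.0, 214.0, 215.0, 217.0, 218.0, 219.0, 197.0]
192 [189.0, 214.0, 214.0, 218.0, 218.0, 219.0, 200.0]
204 [194.0, 214.0, 215.0, 218.0, 219.0, 220.0, 202.0]
216 [198.0, 214.0, 215.0, 219.0, 219.0, 220.0, 205.0]
228 [199.0, 215.0, 216.0, 218.0, 219.0, 220.0, 203.0]
240 [199.0, 216.0, 215.0, 217.0, 219.0, 219.0, 209.0]
252 [202.0, 215.0, 213.0, 216.0, 219.0, 219.0, 208.0]
264 [205.0, 215.0, 215.0, 215.0, 216.0, 218.0, 212.0]
276 [209.0, 214.0, 214.0, 214.0, 216.0, 216.0, 207.0]
288 [213.0, 216.0, 215.0, 214.0, 214.0, 214.0, 211.0]
300 [214.0, 216.0, 216.0, 216.0, 216.0, 216.0, 212.0]
312 [213.0, 206.0, 196.0, 184.0, 172.0, 165.0, 170.0]
324 [202.0, 180.0, 160.0, 173.0, 200.0, 213.0, 205.0]
336 [187.0, 166.0, 188.0, 212.0, 218.0, 217.0, 211.0]
348 [174.0, 179.0, 213.0, 218.0, 218.0, 219.0, 206.0]
```

The dial's dark line now lies at 120°, the fifth click. The cover is in the tray and the arm is clear, so I'm handing in.

```bash
python3 -c "
from workcell import finish_job
print(finish_job())"
```

```text
the job is handed in; nothing more can be done
None
```

The job is handed in, with no verdict shown: the cover lies flat in the tray after touching down while gripped, the dial reads five clicks from off, and I made no contact with the zone knobs or saucepan; the cover leaned only about 41–45° until my grip steepened it to roughly 57° in the recess, and I viewed 11 pictures, one over the limit of 10.

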